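# Set the spray-glazing air valve to half open inside its dust box

### The arm

A 6-joint arm with a two-finger parallel gripper is mounted at the origin on the work surface. World frame = base frame: x ahead of the robot, y to its left, z up, the work surface at z = 0. Lengths are in m, angles in degrees, forces in N, time in s.
With the tool pointing down it reaches from about 0.4 to 0.825 m from the base axis. Payload 7 kg.
Tool frame: the origin (TCP) lies at the centre of the arm's flange, where the gripper is bolted on; the fingertips stand 178 mm ahead of it and the grasp point (between the pads) lies 159 mm ahead of it; x points along the fingers, y is the direction in which the jaws open and shut, and the axes are right-handed (so a half turn about x gives the same grasp; the last joint's range is limited). The gripper opens to 88 mm and grips with 3 to 60 N. Pads are 19 mm wide; open, the fingers measure 130 mm over their backs; the gripper's body (78 mm by 193 mm) begins 47 mm behind the grasp point.
Start: joints at [-49.441, 20.546, 0.682, 0, -70.136, -16.507], TCP at [0.275, -0.616, 0.405] pointing down, gripper open.
Joint ranges: [-176.03, 176.03], [-82.01, 121.73], [-58.28, 71.71], [-173.87, 95.51], [-174.79, -0.11], [-173.66, 173.66]. Speed limits (degrees/s): [136.94, 136.94, 172.46, 180, 180, 180].

### API

Orientations are given as [roll, pitch, yaw] about the fixed x, y, z axes, in that order (R = Rz(yaw) Ry(pitch) Rx(roll)).
In Python, from plant import ctrl gives the robot as it stands. The module is installed in compiled form; this text tells all that it offers.
- The arm moves only by the shell command python3 -m inch 'ROWS'. ROWS is JSON, one flat list of numbers, 7 for each row, row after row: the shift along the tool's x, y, z in m, then the turn, a rotation vector about the tool's x, y, z in degrees, then the finger opening in m, from 0 to 0.0876. In form: [dx, dy, dz, rx, ry, rz, hand, dx, dy, dz, rx, ry, rz, hand, ...]. A call has 1 to 20 rows; each row shifts and turns the pose as measured when the row begins, along the tool's axes as they then stand; what a row does not reach is not made up. A row lasts 1/8 s, in which the tool goes at most 62.5 mm and 10.7 degrees, less where a joint would pass 70% of its speed; a pose out of reach is approached as far as the arm can. A call with a gripper value outside its range is refused whole. The fingers move at their own pace and stop on an object; the grip force is fixed at half the most. Time passes only in rows, so rows that do not move let the fingers close. It gives the time, the measured TCP pose, the force and the opening at its end, in the units of the state.
- ctrl.get_obs(): the state, without advancing time (a new reading comes with each control period).
- ctrl.snapshot(name): name is "side" or "top" or "wrist"; returns a dict with "color" (420x560x3 uint8, red, green, blue), "depth" (420x560 float32, m along the optical axis (not along the pixel's ray), 0 where there is no reading), "K" (3x3 intrinsics, pixels), "k1" (the pictures are not rectified: a ray, as slopes to the right and down, at radius r is drawn at 1 + k1 r^2 times it, then the intrinsics apply), "position" and "attitude" of the camera in the world; the wrist camera has in their place "hand_eye" (4x4, takes a point from camera to tool coordinates, whose origin is the TCP and whose axes are the tool frame's). Camera axes: x right, y up, looking along -z (the intrinsics and any distortion apply to the point x, -y, -z); pixel columns grow to the right and rows downward; lengths in m; the calibration is good to about 2 mm. A picture is of the moment at which its call begins: read the wrist's pose just before it.
- ctrl.close_job(): hands the job in, once; it reports no verdict.
The state is a dict: "clock": time; "joint_pos": joint angles; "qvel": joint speeds; "tau": joint torques, N m; "tool_pos": TCP position; "orientation": TCP orientation; "force": force on the tool from outside, world axes, zero at the start; "moment": the same for the moment, N m; "opening": finger opening in m.
Only numpy, scipy, OpenCV 4.12 (cv2) and the standard library are available. Lean on these libraries where they do the work, as an engineer would, in place of code of your own. Each camera call takes 0.05 s, during which the arm holds its last target.

### The job

Get the air line ready for spray glazing: fold both flaps of the plywood dust box right back, past upright, so that they stay open, then turn the black lever of the ball valve inside to half open, midway between across the pipe (shut) and along it (open). Leave the flaps open and do not disturb the cup, bowl, jar and brush standing around the box.

Things in the scene. Friction and masses are not known exactly. Their poses are not given: they have to be found in the camera images.
- box: open-topped plywood dust box fixed to the bench, 330 long (x) by 270 wide (y) by 95 high, walls 10 thick, covered at the start by two flaps. Origin: centre of its underside; x along its length, y across (its left), z up.
- flap_left (a joint): angle in rad of the flap hinged on the top edge of the box's +y wall: 0 shut (level), 1.57 upright, 2.4 fully folded back on its stop. A plywood plate 330 by 133, 8 thick, about 0.2 kg, on a free hinge: it falls shut if let go before upright and falls slowly open if let go past it.
- flap_right (a joint): the same for the flap hinged on the box's -y wall, swinging the other way; 0 shut, 1.57 upright, 2.4 fully folded back.
- flap_left_knob (a point): centre of the left flap's dark wooden ball knob, 30 in diameter, on a 12 thick stem on the flap's upper face: 34 above that face, 116 from the hinge line, 70 from the middle of the flap's length towards the box's -x end; at the start 137 above the bench. Frame turns with the flap; x along the hinge.
- flap_right_knob (a point): centre of the right flap's ball knob, made and placed like the left one but 70 from the middle towards the box's +x end.
- flap_left_hinge (a point): middle of the left flap's hinge line (which runs along the box's x), 95 above the bench, level with the box's rim.
- flap_right_hinge (a point): middle of the right flap's hinge line, 95 above the bench.
- valve: brass ball valve (44 across, 88 long) on a level steel pipe, 22 thick, that runs along the box's length through both end walls. Origin: on the lever's upright pivot axis, 8 above the bench; pipe along its x, centred 30 above the origin; axes parallel to the box's. A steel plate under the lever has three 60 long spokes with studs: shut, half, open.
- lever (a joint): angle in rad of the valve lever about its upright pivot: 0 shut (points to the valve's +y, across the pipe), 0.785 half open (over the middle stud), 1.57 open (points to the valve's +x, along the pipe). It turns clockwise seen from above as it opens, is stiff (about 0.22 N m) and stays where it is left.
- lever_grip (a point): middle of the lever's black plastic grip, 85 from the pivot axis, 74 above the bench; the grip is a bar 76 long (to 116 from the pivot), 16 wide and 20 high, radial. The frame turns with the lever; y points from the pivot along the lever.
- cup: loose celadon cup, 84 across the rim, 90 high, a bystander; origin at the centre of its foot.
- bowl: loose white bowl, 110 across the rim, 60 high, a bystander; origin at the centre of its foot.
- jar: loose closed glaze jar, 70 across, 100 high, a bystander; origin at the centre of its foot.
- brush: loose brush lying on the bench, a bystander; lies along its own x.

How it is judged (in metres and radians):
On the way, in this order (a step that is already met when the one before it is completed fails the run):
1. both flaps are folded back past upright (value of joint each of flap_left, flap_right above 1.9 rad), for 0.2 s.
2. the lever stands at half open (value of joint lever between 0.665 and 0.905 rad), for 0.2 s.
At the end, for the whole second after the job is handed in: Both flaps are folded back by more than 1.9 rad (109 degrees) and the lever rests within 0.12 rad (7 degrees) of half open (0.785 rad) (all of step 1 and all of step 2 and velocity of joint lever between -0.05 and 0.05 rad/s); the robot touches nothing.
It fails at once if the cup is pushed more than 40 mm from its place (distance of cup from where it was at the start of the episode above 0.04 m).
It fails at once if the bowl is pushed more than 40 mm from its place (distance of bowl from where it was at the start of the episode above 0.04 m).
It fails at once if the jar is pushed more than 40 mm from its place (distance of jar from where it was at the start of the episode above 0.04 m).
It fails at once if the brush is pushed more than 40 mm from its place (distance of brush from where it was at the start of the episode above 0.04 m).
It also fails if it takes over 61 s, if anything falls off the work surface, if the arm or the gripper's body presses on something with over 40 N, if the wrist force passes 120 N, or if a joint passes its speed limit or range.

## Working session

There is one attempt and no reset: what is moved stays moved. The work goes in short steps, Python scripts to look and compute and a shell command to move; the robot and the scene stay as the last step left them, time stands still between calls to the robot, and variables do not carry over. Pictures are saved under pics/ and viewed, and the job is handed in when it is done.

```bash
mkdir -p pics; cat > h.py <<'E'
import numpy as np, cv2
from plant import ctrl
from scipy.spatial.transform import Rotation as R
def save(name,fn):
    s=ctrl.snapshot(name); cv2.imwrite('pics/'+fn,s['color'][:,:,::-1]); return s
def cloud(s):
    # world points for all pixels
    K=s['K'];h,w=s['depth'].shape
    u,v=np.meshgrid(np.arange(w),np.arange(h))
    p=np.stack([u,v],-1).reshape(-1,1,2).astype(float)
    q=cv2.undistortPoints(p,np.array(K,float),np.array([s['k1'],0,0,0,0.])).reshape(h,w,2)
    d=s['depth']
    return np.stack([q[...,0]*d,-q[...,1]*d,-d],-1)
def rot(a):
    a=np.array(a)
    return a if a.shape==(3,3) else R.from_euler('xyz',a,degrees=True).as_matrix()
def world(s):
    return cloud(s)@rot(s['attitude']).T+np.array(s['position'])
E
python3 - <<'E'
from h import *
print(ctrl.get_obs())
for n in('side','top','wrist'):
    s=save(n,n+'0.png'); print({k:v for k,v in s.items() if k not in('color','depth')})
E
```

```text
{'clock': 0.0, 'joint_pos': array([-4.94408650e+01,  2.05909480e+01,  6.33784334e-01, -2.09147864e-02,
       -7.01363362e+01, -1.65067714e+01]), 'qvel': array([ 0.05177982,  0.1086937 ,  0.05182603,  0.01958711, -0.05227334,
       -0.01277961]), 'tau': array([ 3.24252669e-04, -5.82723498e+01,  2.93041545e+01,  6.99675098e+00,
        6.74502837e-03, -2.27330665e-04]), 'tool_pos': array([ 0.27502804, -0.6162101 ,  0.40372553]), 'orientation': array([ 94.63315217,  89.90445456, 118.67839316]), 'force': array([-0.61991782,  0.76535684, -0.20304113]), 'moment': array([-0.01822041, -0.00997598,  0.04250334]), 'opening': 0.0875875753513502}
{'K': array([[408.90843739,   0.        , 277.42059779],
       [  0.        , 408.90843739, 214.85397284],
       [  0.        ,   0.        ,   1.        ]]), 'k1': -0.04585122879447701, 'position': array([-0.16863573,  0.84987731,  0.74467747]), 'attitude': array([  60.13928632,   -1.137312  , -138.78426806])}
{'K': array([[444.30710815,   0.        , 279.75129129],
       [  0.        , 444.30710815, 211.4834727 ],
       [  0.        ,   0.        ,   1.        ]]), 'k1': -0.017564388924244067, 'position': array([0.47271824, 0.02924059, 1.15701665]), 'attitude': array([  3.51089945,  -0.99622609, -89.17749481])}
{'K': array([[330.63191501,   0.        , 281.6345894 ],
       [  0.        , 330.63191501, 207.68576641],
       [  0.        ,   0.        ,   1.        ]]), 'k1': 0.015247009404411574, 'hand_eye': array([[-2.67264471e-04,  2.81588886e-01, -9.59535110e-01,
         1.98700454e-02],
       [ 9.99999941e-01,  2.80460913e-04, -1.96230214e-04,
        -2.03755923e-04],
       [ 2.13855846e-04, -9.59535107e-01, -2.81588944e-01,
        -7.67961337e-02],
       [ 0.00000000e+00,  0.00000000e+00,  0.00000000e+00,
         1.00000000e+00]])}
```

View pics/top0.png

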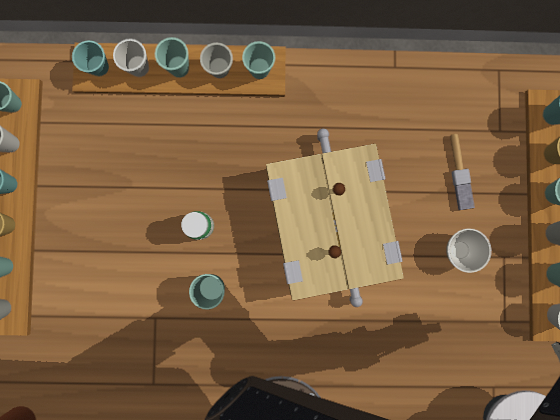

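View pics/side0.png

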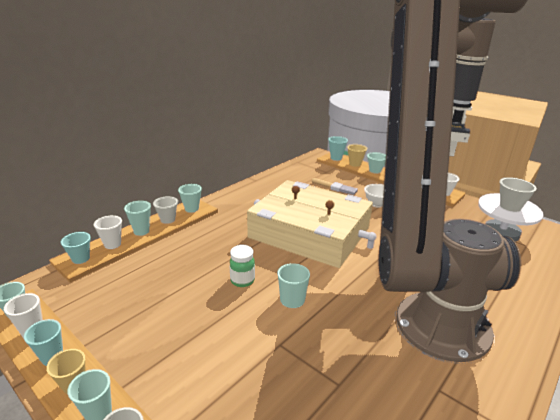

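The top picture shows the box centred near (335,222), with knobs at (339,189) and (335,252). The jar is at (197,225), cup (207,291), bowl (469,250) and brush (461,172).

```bash
python3 - <<'E'
from h import *
s=ctrl.snapshot('top'); W=world(s)
def show(n,u,v,k=1): print(n,np.round(np.median(W[v-k:v+k+1,u-k:u+k+1].reshape(-1,3),0),4))
for n,u,v in [('knobR',339,188),('knobL',335,251),('jar',195,225),('cup',207,291),('bowl',469,250),('brush',461,180),('bench',200,180)]: show(n,u,v)
z=W[...,2]
m=(z>0.09)&(z<0.112)
roi=np.zeros_like(m);roi[130:310,255:415]=1
m=(m&roi).astype(np.uint8); m=cv2.morphologyEx(m,cv2.MORPH_OPEN,np.ones((5,5)))
P=W[m>0]; r=cv2.minAreaRect(P[:,:2].astype(np.float32)); print(r, cv2.boxPoints(r), np.median(P[:,2]))
b=(z>0.12)&(roi>0)
n,l=cv2.connectedComponents(b.astype(np.uint8))
for i in range(1,n):
    q=W[l==i]
    if len(q)>10: print(len(q),q.mean(0),q[:,2].max(),(q.min(0)+q.max(0))/2)
# pipe ends
E
```

```text
knobR [ 0.5904 -0.122   0.1515]
knobL [ 0.4471 -0.1134  0.1509]
jar [0.5026 0.2118 0.0993]
cup [0.3362 0.1937 0.0055]
bowl [ 0.4505 -0.4849  0.0067]
brush [ 0.6322 -0.4607  0.0193]
bench [0.6234 0.2201 0.0012]
((0.5185019969940186, -0.11834916472434998), (0.3308269679546356, 0.2808322608470917), 11.76869010925293) [[ 0.32792622 -0.01462263]
 [ 0.3852051  -0.28955153]
 [ 0.7090778  -0.2220757 ]
 [ 0.6517989   0.0528532 ]] 0.102996040296089
131 [ 0.58848953 -0.11958692  0.15399271] 1.157016647527395 [ 0.538017   -0.05297006  0.64555812]
133 [ 0.44626856 -0.11108003  0.15410219] 1.157016647527395 [ 0.45275562 -0.04853697  0.64590538]
```

```bash
cat >> h.py <<'E'
C=np.array([0.5187,-0.1180]); YAW=np.radians(11.8)
BX=np.array([np.cos(YAW),np.sin(YAW),0]); BY=np.array([-np.sin(YAW),np.cos(YAW),0]); BZ=np.array([0,0,1.])
def b2w(p): return np.array([C[0],C[1],0])+p[0]*BX+p[1]*BY+p[2]*BZ
def pose():
    o=ctrl.get_obs(); return np.array(o['tool_pos']),rot(o['orientation'])
def tgt(g,axis,jaw):
    """grasp point g (world), tool x dir axis, jaw dir (sign chosen later)"""
    x=axis/np.linalg.norm(axis); y=jaw-x*(jaw@x); y/=np.linalg.norm(y)
    Rm=np.stack([x,y,np.cross(x,y)],1); return g-0.159*x,Rm
def near(Rm,Rc):
    Rf=Rm@np.diag([1,-1,-1.])
    f=lambda A:R.from_matrix(Rc.T@A).magnitude()
    return Rm if f(Rm)<=f(Rf) else Rf
def rows(wps,hand):
    """wps list of (pos,Rm,n) from current pose; prints rounded rows"""
    p,Rc=pose(); from scipy.spatial.transform import Slerp
    for (q,Rm,n) in wps:
        Rm=near(Rm,Rc); rv=R.from_matrix(Rc.T@Rm).as_rotvec()
        print('seg: dist %.3f ang %.1f'%(np.linalg.norm(q-p),np.degrees(np.linalg.norm(rv))))
        out=[]
        for i in range(n):
            Ri=Rc@R.from_rotvec(rv*i/n).as_matrix()
            d=Ri.T@((q-p)/n)
            out.append(','.join('%g'%v for v in np.r_[np.round(d,4),np.round(np.degrees(rv)/n,2)])+',%g'%hand)
        print(',\n'.join(out))
        p,Rc=q,Rm
E
python3 - <<'E'
from h import *
p,Rc=pose(); print(Rc.round(3), BX@Rc)
q,Rm=tgt(b2w([-.07,.019,.23]),-BZ,BX)
q0=q.copy(); q0[2]=0.45
rows([(q0,Rm,12),(q,Rm,2)],0.085)
E
```

```text
[[-0.001 -0.408  0.913]
 [ 0.001  0.913  0.408]
 [-1.     0.001 -0.   ]] [-3.67234682e-04 -2.12184190e-01  9.77229622e-01]
seg: dist 0.533 ang 77.7
-0.0038,0.0324,0.0301,-6.48,0,-0,0.085,
-0.0038,0.0288,0.0336,-6.48,0,-0,0.085,
-0.0038,0.0249,0.0366,-6.48,0,-0,0.085,
-0.0038,0.0206,0.0392,-6.48,0,-0,0.085,
-0.0038,0.016,0.0412,-6.48,0,-0,0.085,
-0.0038,0.0113,0.0428,-6.48,0,-0,0.085,
-0.0038,0.0064,0.0438,-6.48,0,-0,0.085,
-0.0038,0.0014,0.0442,-6.48,0,-0,0.085,
-0.0038,-0.0036,0.0441,-6.48,0,-0,0.085,
-0.0038,-0.0086,0.0434,-6.48,0,-0,0.085,
-0.0038,-0.0134,0.0422,-6.48,0,-0,0.085,
-0.0038,-0.0181,0.0404,-6.48,0,-0,0.085
seg: dist 0.061 ang 0.0
0.0305,0,0,0,0,0,0.085,
0.0305,0,0,0,0,0,0.085
```

View pics/wrist0.png

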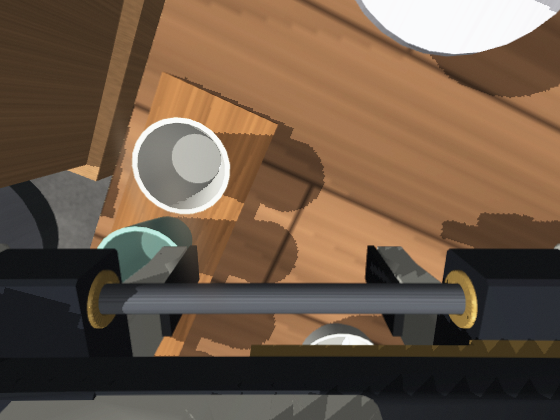

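```bash
python3 -m inch '[-0.004,0.032,0.030,-6.5,0,0,0.085,
-0.004,0.029,0.034,-6.5,0,0,0.085,
-0.004,0.025,0.037,-6.5,0,0,0.085,
-0.004,0.021,0.039,-6.5,0,0,0.085,
-0.004,0.016,0.041,-6.5,0,0,0.085,
-0.004,0.011,0.043,-6.5,0,0,0.085,
-0.004,0.006,0.044,-6.5,0,0,0.085,
-0.004,0.001,0.044,-6.5,0,0,0.085,
-0.004,-0.004,0.044,-6.5,0,0,0.085,
-0.004,-0.009,0.043,-6.5,0,0,0.085,
-0.004,-0.013,0.042,-6.5,0,0,0.085,
-0.004,-0.018,0.040,-6.5,0,0,0.085]'; python3 - <<'E'
from h import *
p,Rc=pose();print(ctrl.get_obs()['joint_pos'])
s=save('wrist','w1.png')
q,Rm=tgt(b2w([-.07,.019,.20]),-BZ,BX)
rows([(q,Rm,4)],0.085)
E
```

```text
clock: 1.7
tool_pos: [0.4398, -0.0985, 0.4522]
orientation: [1.5, 89.8, 105.8]
force: [0.6, -0.1, 0.4]
opening: 0.0852
[ 12.44443239  -2.97928712 -21.41234118  -0.2626683  -71.58168062
   1.93971348]
seg: dist 0.096 ang 2.9
0.0234,-0,-0.0048,0.72,0.07,0.03,0.085,
0.0234,-0.0001,-0.0048,0.72,0.07,0.03,0.085,
0.0234,-0.0002,-0.0048,0.72,0.07,0.03,0.085,
0.0234,-0.0003,-0.0047,0.72,0.07,0.03,0.085
```

View pics/w1.png

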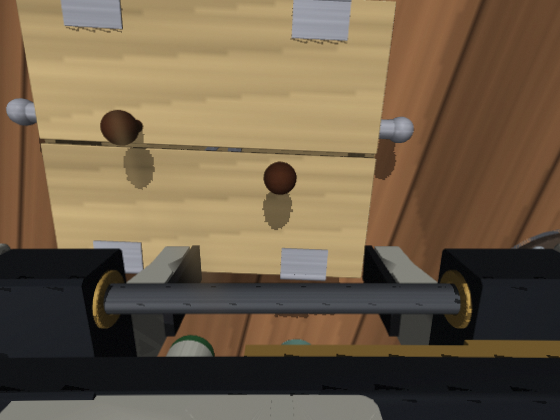

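The wrist view shows the left knob at (280,178), centred between the jaws at column 281. I'll descend.

```bash
python3 -m inch '[0.023,0,-0.005,0.7,0,0,0.085,
0.023,0,-0.005,0.7,0,0,0.085,0.023,0,-0.005,0.7,0,0,0.085,0.023,0,-0.005,0.7,0,0,0.085]'; python3 - <<'E'
from h import *
s=ctrl.snapshot('wrist'); p,Rc=pose()
M=s['hand_eye'];c=cloud(s); W=(c@M[:3,:3].T+M[:3,3])@Rc.T+p
z=W[...,2]
m=(z>.135)&(z<.16)&(s['depth']>0); n,l,st,ce=cv2.connectedComponentsWithStats(m.astype(np.uint8))
for i in range(1,n):
    if st[i,4]>50:
        q=W[l==i]; print(st[i],((q.min(0)+q.max(0))/2).round(4),q[:,2].max().round(4), 'exp',b2w([-.07,.019,.137]).round(4),b2w([.07,-.019,.137]).round(4))
q,Rm=tgt(b2w([-.07,.019,.137]),-BZ,BX)
rows([(q,Rm,3)],0.085)
E
```

```text
clock: 2.25
tool_pos: [0.447, -0.1124, 0.3605]
orientation: [-57.3, 89.5, 44.9]
force: [0.1, 0.0, -0.1]
opening: 0.0851
[  31  146   54   48 1981] [ 0.5864 -0.1237  0.1423] 0.1497 exp [ 0.4463 -0.1137  0.137 ] [ 0.5911 -0.1223  0.137 ]
[ 264  207   46   45 1585] [ 0.4432 -0.1154  0.1425] 0.15 exp [ 0.4463 -0.1137  0.137 ] [ 0.5911 -0.1223  0.137 ]
seg: dist 0.061 ang 0.5
0.0205,0.0001,-0.0005,0.09,0.12,0.06,0.085,
0.0205,0,-0.0005,0.09,0.12,0.06,0.085,
0.0205,0,-0.0004,0.09,0.12,0.06,0.085
```

```bash
python3 -m inch '[0.02,0,0,0,0,0,0.085,0.02,0,0,0,0,0,0.085,0.02,-0.002,-0.001,0,0,0,0.085,0,0,0,0,0,0,0.02,0,0,0,0,0,0,0.02,0,0,0,0,0,0,0.02,0,0,0,0,0,0,0.02]'; python3 - <<'E'
from h import *
save('wrist','w2.png')
p,Rc=pose(); g=p+.159*Rc[:,0]
print(g-b2w([-.07,.019,.137]))
dy0=0
wps=[]
N=14
for i in range(1,N+1):
    th=np.radians(115*i/N); t=np.radians(25*i/N)
    g=b2w([-.07,.135-.116*np.cos(th)+.042*np.sin(th),.095+.116*np.sin(th)+.042*np.cos(th)])
    q,Rm=tgt(g,-np.cos(t)*BZ-np.sin(t)*BY,BX); wps.append((q,Rm,1))
rows(wps,0.02)
E
```

```text
clock: 3.18
tool_pos: [0.4491, -0.1129, 0.2995]
orientation: [-48.7, 89.6, 53.4]
force: [-0.6, -0.3, 0.5]
opening: 0.0507
[0.00353743 0.00174813 0.00348603]
seg: dist 0.018 ang 2.1
-0.0125,0.0028,0.0121,0.29,2.08,0.34,0.02
seg: dist 0.021 ang 1.8
-0.0152,0,0.0139,-0,1.79,-0,0.02
seg: dist 0.021 ang 1.8
-0.0141,0,0.0156,0,1.79,-0,0.02
seg: dist 0.021 ang 1.8
-0.0128,-0,0.0171,-0,1.79,0,0.02
seg: dist 0.022 ang 1.8
-0.0113,-0,0.0184,0,1.79,-0,0.02
seg: dist 0.022 ang 1.8
-0.0098,0,0.0196,-0,1.79,0,0.02
seg: dist 0.022 ang 1.8
-0.0081,0,0.0206,-0,1.79,0,0.02
seg: dist 0.022 ang 1.8
-0.0063,-0,0.0215,0,1.79,-0,0.02
seg: dist 0.022 ang 1.8
-0.0044,-0,0.0221,0,1.79,0,0.02
seg: dist 0.023 ang 1.8
-0.0024,0,0.0224,0,1.79,-0,0.02
seg: dist 0.023 ang 1.8
-0.0004,0,0.0226,-0,1.79,0,0.02
seg: dist 0.023 ang 1.8
0.0015,-0,0.0226,-0,1.79,-0,0.02
seg: dist 0.023 ang 1.8
0.0035,0,0.0223,-0,1.79,0,0.02
seg: dist 0.022 ang 1.8
0.0054,-0,0.0218,0,1.79,0,0.02
```

View pics/w2.png

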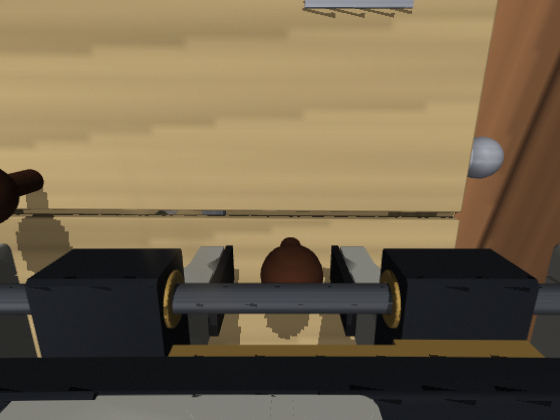

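The ball is between the jaws at (291,275), and the fingers are still closing at 51 mm.

```bash
python3 -m inch '[0.003,0.002,0,0,0,0,0.02,0,0,0,0,0,0,0.02,0,0,0,0,0,0,0.02,0,0,0,0,0,0,0.02,0,0,0,0,0,0,0.02]'; python3 -m inch '[-0.013,0,0.012,0,1.8,0,0.02,-0.015,0,0.014,0,1.8,0,0.02,-0.014,0,0.016,0,1.8,0,0.02]'; python3 - <<'E'
from h import *
p,Rc=pose(); g=p+.159*Rc[:,0]; d=g-b2w([0,0,0]); print('grasp box',(d@BX).round(4),(d@BY).round(4),g[2].round(4))
E
```

```text
clock: 3.85
tool_pos: [0.4453, -0.1138, 0.2963]
orientation: [-19.8, 89.7, 82.3]
force: [-0.6, -0.9, 1.1]
opening: 0.0283
clock: 4.22
tool_pos: [0.4368, -0.0725, 0.3373]
orientation: [-179.8, 84.6, -77.8]
force: [0.3, -0.4, -3.2]
opening: 0.0285
grasp box -0.0707 0.0463 0.179
```

```bash
python3 -m inch '[-0.013,0,0.017,0,1.8,0,0.02,-0.011,0,0.018,0,1.8,0,0.02,-0.01,0,0.02,0,1.8,0,0.02,-0.008,0,0.021,0,1.8,0,0.02]'; python3 - <<'E'
from h import *
p,Rc=pose(); g=p+.159*Rc[:,0]; d=g-b2w([0,0,0]); y,z=d@BY,g[2]
print('grasp box',(d@BX).round(4),y.round(4),z.round(4))
th0=np.degrees(np.arctan2(z-.095,.135-y)-np.arctan2(.042,.116)); print(th0, np.hypot(z-.095,.135-y), np.hypot(.042,.116))
wps=[]
N=8; t0=np.degrees(np.arcsin(-Rc[:,0]@BY)); print(t0)
for i in range(1,N+1):
    th=np.radians(th0+(118-th0)*i/N); t=np.radians(t0+(27-t0)*i/N)
    g=b2w([-.07,.135-.116*np.cos(th)+.042*np.sin(th),.095+.116*np.sin(th)+.042*np.cos(th)])
    q,Rm=tgt(g,-np.cos(t)*BZ-np.sin(t)*BY,BX); wps.append((q,Rm,1))
rows(wps,0.02)
E
```

```text
clock: 4.72
tool_pos: [0.4197, 0.0081, 0.3695]
orientation: [-179.4, 77.1, -77.5]
force: [2.3, -1.1, -3.6]
opening: 0.0285
grasp box -0.0707 0.108 0.2145
57.38922219586468 0.12252236430130929 0.1233693641063291
12.93828049737005
seg: dist 0.021 ang 1.8
-0.0068,-0.0012,0.0196,0.07,1.76,0.17,0.02
seg: dist 0.021 ang 1.8
-0.0044,-0,0.0205,-0,1.76,0,0.02
seg: dist 0.021 ang 1.8
-0.0028,-0,0.0209,0,1.76,-0,0.02
seg: dist 0.021 ang 1.8
-0.0012,0,0.0211,0,1.76,0,0.02
seg: dist 0.021 ang 1.8
0.0005,0,0.0212,-0,1.76,0,0.02
seg: dist 0.021 ang 1.8
0.0021,-0,0.021,0,1.76,-0,0.02
seg: dist 0.021 ang 1.8
0.0038,0,0.0208,-0,1.76,0,0.02
seg: dist 0.021 ang 1.8
0.0053,0,0.0203,0,1.76,-0,0.02
```

```bash
python3 -m inch '[-0.007,-0.001,0.02,0,1.8,0,0.02,-0.004,0,0.02,0,1.8,0,0.02,-0.003,0,0.021,0,1.8,0,0.02,-0.001,0,0.021,0,1.8,0,0.02,0,0,0.021,0,1.8,0,0.02,0.002,0,0.021,0,1.8,0,0.02,0.004,0,0.021,0,1.8,0,0.02,0.005,0,0.02,0,1.8,0,0.02]'; python3 - <<'E'
from h import *
p,Rc=pose(); g=p+.159*Rc[:,0]; d=g-b2w([0,0,0]); y,z=d@BY,g[2]
print('grasp box',(d@BX).round(4),y.round(4),z.round(4))
th0=np.degrees(np.arctan2(z-.095,.135-y)-np.arctan2(.042,.116)); print(th0)
save('side','s1.png')
E
```

```text
clock: 5.72
tool_pos: [0.3868, 0.1637, 0.3186]
orientation: [-179.5, 62.1, -77.6]
force: [4.7, -4.3, -3.7]
opening: 0.0283
grasp box -0.0706 0.2284 0.1781
118.44519963308937
```

View pics/s1.png

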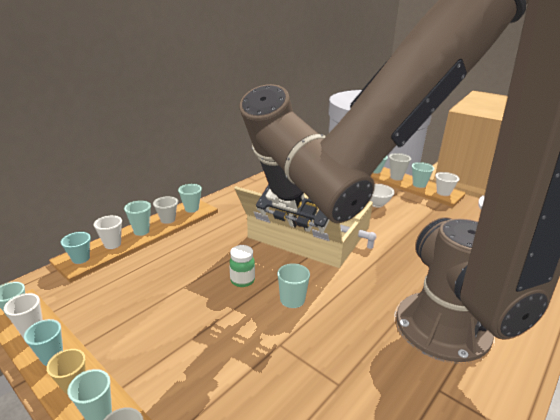

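```bash
python3 -m inch '[0,0,0,0,0,0,0.085,0,0,0,0,0,0,0.085,-0.01,0,0.004,0,0,0,0.085,-0.03,0,0.005,0,0,0,0.085,-0.04,0,0,0,0,0,0.085,-0.05,0,0,0,0,0,0.085,-0.03,0,0,0,0,0,0.085]'; python3 - <<'E'
from h import *
save('side','s2.png');save('top','t2.png')
E
```

```text
clock: 6.65
tool_pos: [0.3684, 0.2474, 0.46]
orientation: [-179.7, 62.1, -77.9]
force: [0.4, -0.2, -0.8]
opening: 0.0846
```

View pics/s2.png

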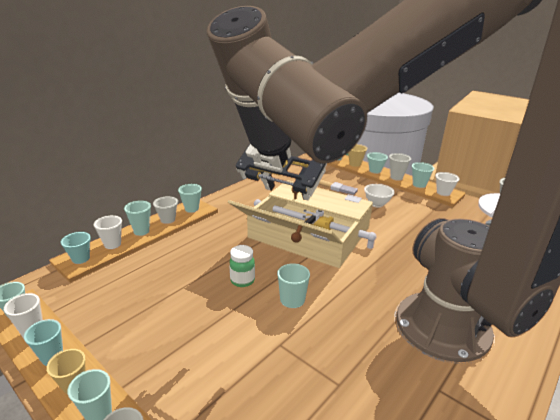

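View pics/t2.png

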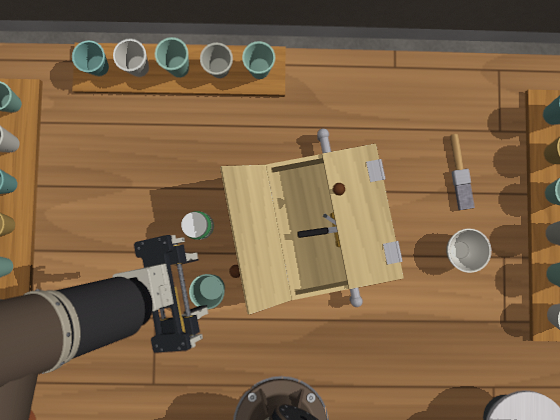

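The left flap is folded back and the jar and cup are unmoved. The black lever, near (313,233), points to the box's +y. Next is the right knob.

```bash
python3 - <<'E'
from h import *
q,Rm=tgt(b2w([.069,-.019,.26]),-BZ,BX)
rows([(q,Rm,11)],0.085)
E
```

```text
seg: dist 0.434 ang 27.8
0.0207,-0.0127,-0.031,0,-2.52,0.03,0.085,
0.0193,-0.0127,-0.0319,0,-2.52,0.03,0.085,
0.0179,-0.0127,-0.0327,0,-2.52,0.03,0.085,
0.0164,-0.0128,-0.0335,0,-2.52,0.03,0.085,
0.0149,-0.0128,-0.0342,0,-2.52,0.03,0.085,
0.0134,-0.0128,-0.0348,0,-2.52,0.03,0.085,
0.0118,-0.0128,-0.0354,0,-2.52,0.03,0.085,
0.0103,-0.0128,-0.0358,0,-2.52,0.03,0.085,
0.0087,-0.0128,-0.0363,0,-2.52,0.03,0.085,
0.0071,-0.0128,-0.0366,0,-2.52,0.03,0.085,
0.0054,-0.0128,-0.0369,0,-2.52,0.03,0.085
```

```bash
python3 -m inch '[0.021,-0.013,-0.031,0,-2.5,0,0.085,
0.019,-0.013,-0.032,0,-2.5,0,0.085,
0.018,-0.013,-0.033,0,-2.5,0,0.085,
0.016,-0.013,-0.034,0,-2.5,0,0.085,
0.015,-0.013,-0.034,0,-2.5,0,0.085,
0.013,-0.013,-0.035,0,-2.5,0,0.085,
0.012,-0.013,-0.035,0,-2.5,0,0.085,
0.010,-0.013,-0.036,0,-2.5,0,0.085,
0.009,-0.013,-0.036,0,-2.5,0,0.085,
0.007,-0.013,-0.037,0,-2.5,0,0.085,
0.005,-0.013,-0.037,0,-2.5,0,0.085]'; python3 - <<'E'
from h import *
q,Rm=tgt(b2w([.069,-.020,.137]),-BZ,BX)
rows([(q,Rm,6)],0.085)
E
```

```text
clock: 8.12
tool_pos: [0.5965, -0.1339, 0.4182]
orientation: [-34.2, 88.9, 67.9]
force: [-0.1, 1.0, -0.1]
opening: 0.0853
seg: dist 0.123 ang 1.2
0.0204,0.0009,0.0016,0.05,0.16,0.11,0.085,
0.0204,0.0008,0.0016,0.05,0.16,0.11,0.085,
0.0204,0.0008,0.0017,0.05,0.16,0.11,0.085,
0.0204,0.0008,0.0017,0.05,0.16,0.11,0.085,
0.0204,0.0007,0.0018,0.05,0.16,0.11,0.085,
0.0204,0.0007,0.0019,0.05,0.16,0.11,0.085
```

```bash
python3 -m inch '[0.02,0.001,0.002,0,0.2,0,0.085,0.02,0.001,0.002,0,0.2,0,0.085,0.02,0.001,0.002,0,0.2,0,0.085,0.02,0.001,0.002,0,0.2,0,0.085]'; python3 - <<'E'
from h import *
q,Rm=tgt(b2w([.069,-.020,.137]),-BZ,BX)
rows([(q,Rm,2)],0.085)
save('wrist','w3.png')
E
```

```text
clock: 8.62
tool_pos: [0.592, -0.1306, 0.336]
orientation: [-73.7, 89.3, 27.9]
force: [0.8, -0.1, -0.5]
opening: 0.0851
seg: dist 0.041 ang 0.8
0.02,0.0003,0.0036,-0.09,0.1,0.35,0.085,
0.02,0.0002,0.0036,-0.09,0.1,0.35,0.085
```

View pics/w3.png

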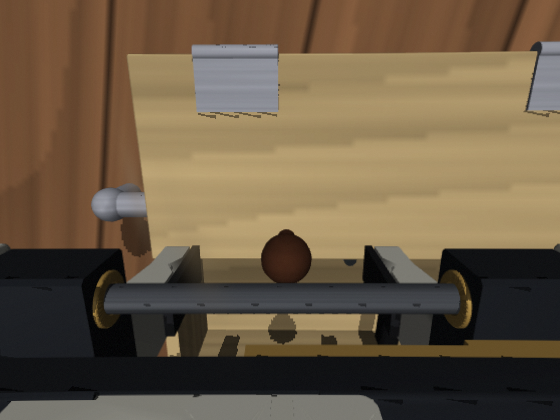

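The right knob is centred between the jaws at (286,258). I'll go down and grip.

```bash
python3 -m inch '[0.02,0,0.003,0,0,0,0.085,0.021,0,0.004,0,0,0,0.085,0.002,0,0.001,0,0,0,0.02,0,0,0,0,0,0,0.02,0,0,0,0,0,0,0.02,0,0,0,0,0,0,0.02,0,0,0,0,0,0,0.02,0,0,0,0,0,0,0.02,0,0,0,0,0,0,0.02,0,0,0,0,0,0,0.02]'; cat >> h.py <<'E'
def planR(N,thf,tf,hand=0.02):
    p,Rc=pose(); g=p+.159*Rc[:,0]; d=g-b2w([0,0,0]); y,z=d@BY,g[2]
    th0=np.degrees(np.arctan2(z-.095,.135+y)-np.arctan2(.042,.116)); t0=np.degrees(np.arcsin(np.clip(Rc[:,0]@BY,-1,1)))
    print('box',(d@BX).round(4),y.round(4),z.round(4),'th',th0.round(1),'tilt',t0.round(1))
    bx=d@BX; wps=[]
    for i in range(1,N+1):
        th=np.radians(th0+(thf-th0)*i/N); t=np.radians(t0+(tf-t0)*i/N)
        g=b2w([bx,-(.135-.116*np.cos(th)+.042*np.sin(th)),.095+.116*np.sin(th)+.042*np.cos(th)])
        q,Rm=tgt(g,-np.cos(t)*BZ+np.sin(t)*BY,BX); wps.append((q,Rm,1))
    rows(wps,hand)
E
python3 -c "
from h import *
planR(14,118,27)"
```

```text
clock: 9.93
tool_pos: [0.5891, -0.1232, 0.293]
orientation: [-63.4, 89.4, 38.1]
force: [-0.1, -0.3, 1.0]
opening: 0.0283
box 0.0693 -0.0187 0.1341 th -1.3 tilt 0.3
seg: dist 0.021 ang 2.0
-0.0171,-0.0017,-0.0116,-0.27,-1.91,0.55,0.02
seg: dist 0.021 ang 1.9
-0.0159,0,-0.0142,-0,-1.91,-0,0.02
seg: dist 0.022 ang 1.9
-0.0148,-0,-0.016,0,-1.91,0,0.02
seg: dist 0.022 ang 1.9
-0.0135,0,-0.0177,0,-1.91,-0,0.02
seg: dist 0.023 ang 1.9
-0.0119,0,-0.0191,0,-1.91,0,0.02
seg: dist 0.023 ang 1.9
-0.0103,0,-0.0204,0,-1.91,-0,0.02
seg: dist 0.023 ang 1.9
-0.0085,-0,-0.0215,-0,-1.91,-0,0.02
seg: dist 0.023 ang 1.9
-0.0065,-0,-0.0224,-0,-1.91,0,0.02
seg: dist 0.023 ang 1.9
-0.0045,0,-0.023,-0,-1.91,-0,0.02
seg: dist 0.024 ang 1.9
-0.0024,-0,-0.0235,0,-1.91,0,0.02
seg: dist 0.024 ang 1.9
-0.0003,0,-0.0236,-0,-1.91,-0,0.02
seg: dist 0.024 ang 1.9
0.0018,-0,-0.0236,-0,-1.91,0,0.02
seg: dist 0.024 ang 1.9
0.0039,0,-0.0232,0,-1.91,-0,0.02
seg: dist 0.023 ang 1.9
0.0059,-0,-0.0227,0,-1.91,0,0.02
```

```bash
python3 -m inch '[-0.017,0,-0.012,0,-1.9,0,0.02,-0.016,0,-0.014,0,-1.9,0,0.02,-0.015,0,-0.016,0,-1.9,0,0.02,-0.013,0,-0.018,0,-1.9,0,0.02,-0.012,0,-0.019,0,-1.9,0,0.02,-0.010,0,-0.020,0,-1.9,0,0.02]'; python3 -c "
from h import *
planR(8,118,27)"
```

```text
clock: 10.68
tool_pos: [0.6107, -0.2263, 0.3636]
orientation: [-2.2, 77.8, 99.5]
force: [0.5, 1.8, -5.2]
opening: 0.0284
box 0.0692 -0.0913 0.2082 th 49.0 tilt 12.2
seg: dist 0.023 ang 1.9
-0.0106,-0.0014,-0.0203,0,-1.85,0.48,0.02
seg: dist 0.023 ang 1.9
-0.0069,0,-0.0223,-0,-1.85,-0,0.02
seg: dist 0.024 ang 1.9
-0.0049,-0,-0.023,0,-1.85,0,0.02
seg: dist 0.024 ang 1.9
-0.0027,0,-0.0235,-0,-1.85,-0,0.02
seg: dist 0.024 ang 1.9
-0.0005,-0,-0.0237,0,-1.85,0,0.02
seg: dist 0.024 ang 1.9
0.0017,0,-0.0236,0,-1.85,-0,0.02
seg: dist 0.024 ang 1.9
0.0038,0,-0.0233,0,-1.85,-0,0.02
seg: dist 0.024 ang 1.9
0.006,-0,-0.0227,0,-1.85,0,0.02
```

```bash
python3 -m inch '[-0.01,0,-0.020,0,-1.9,0,0.02,-0.007,0,-0.022,0,-1.9,0,0.02,-0.005,0,-0.023,0,-1.9,0,0.02,-0.003,0,-0.023,0,-1.9,0,0.02,0,0,-0.024,0,-1.9,0,0.02,0.002,0,-0.024,0,-1.9,0,0.02,0.004,0,-0.023,0,-1.9,0,0.02,0.006,0,-0.023,0,-1.9,0,0.02]'; python3 -c "
from h import *
planR(2,120,27)"
```

```text
clock: 11.68
tool_pos: [0.647, -0.4, 0.3143]
orientation: [-0.9, 62.0, 100.9]
force: [-1.7, 3.6, -0.8]
opening: 0.0286
box 0.0691 -0.2276 0.174 th 119.6 tilt 28.0
seg: dist 0.002 ang 0.7
-0.0014,-0.0012,0.0005,0.15,0.52,0.42,0.02
seg: dist 0.001 ang 0.5
0.0002,-0,0.0011,0,0.52,0,0.02
```

```bash
python3 -m inch '[0,0,0,0,0,0,0.085,0,0,0,0,0,0,0.085,-0.01,0,-0.004,0,0,0,0.085,-0.03,0,-0.005,0,0,0,0.085,-0.04,0,0,0,0,0,0.085,-0.05,0,0,0,0,0,0.085,-0.03,0,0,0,0,0,0.085]'; python3 - <<'E'
from h import *
s=save('top','t3.png')
W=world(s); np.save('W3.npy',W)
E
```

```text
clock: 12.55
tool_pos: [0.6641, -0.483, 0.4555]
orientation: [-0.7, 62.0, 101.2]
force: [0.3, 0.2, -0.8]
opening: 0.0842
```

View pics/t3.png

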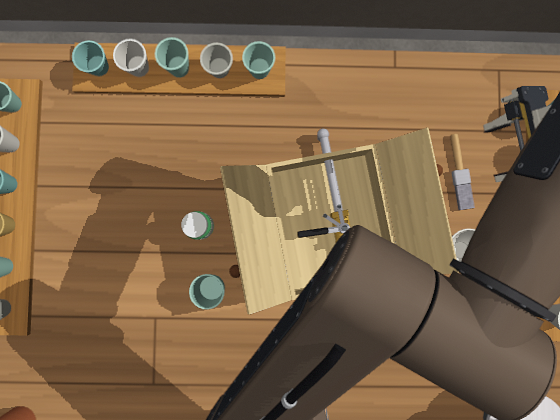

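Both flaps are folded back. The lever grip runs from about (299,235) to (329,231), and the valve is near (341,222).

```bash
python3 - <<'E'
from h import *
W=np.load('W3.npy'); img=cv2.imread('pics/t3.png')
z=W[...,2]
roi=np.zeros(z.shape,bool); roi[222:245,293:345]=1
dark=img.max(2)<45
m=roi&dark&(z>.065)&(z<.1)
P=W[m]; print(len(P)); r=cv2.minAreaRect(P[:,:2].astype(np.float32)); print(r,np.median(P[:,2]))
d=P-b2w([0,0,0]); bx,by=d@BX,d@BY
print('box x',bx.min(),bx.max(),np.median(bx),'y',by.min(),by.max())
# pipe: z 0.04-0.05 near far wall
m=np.zeros(z.shape,bool); m[150:205,318:350]=1
m&=(z>.035)&(z<.055); d=W[m]-b2w([0,0,0]); print('pipe y',np.median(d@BY), len(d))
cv2.imwrite('pics/t3c.png',cv2.resize(img[140:310,220:420],None,fx=3.5,fy=3.5))
E
```

```text
168
((0.49010977149009705, -0.06891113519668579), (0.014055385254323483, 0.07245122641324997), 9.002120971679688) 0.08366367714740996
box x -0.02615566752553364 -0.009453213889273752 -0.017701072348059045 y 0.01747391420619227 0.09016937313244391
pipe y -0.022307032672727982 453
```

View pics/t3c.png

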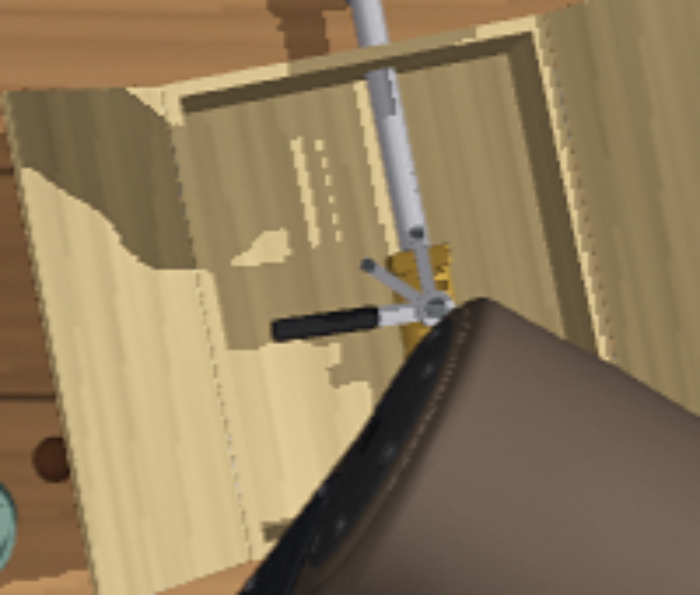

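```bash
python3 - <<'E'
from h import *
W=np.load('W3.npy')
for u,v in [(344,228),(345,227),(343,228),(339,207),(325,216)]:
    d=W[v,u]-b2w([0,0,0]); print(u,v,(d@BX).round(4),(d@BY).round(4),d[2].round(4))
o=np.array([344,228])
E
```

```text
344 228 -0.0226 -0.0221 0.0866
345 227 -0.0207 -0.0257 0.0818
343 228 -0.0222 -0.02 0.0847
339 207 0.0304 -0.0237 0.0651
325 216 0.0152 0.0146 0.0643
```

```bash
cat >> h.py <<'E'
PV=np.array([-.0215,-.0237])
def lev(a,z,r=.085):
    u=np.sin(a)*BX+np.cos(a)*BY; t=np.cos(a)*BX-np.sin(a)*BY
    return tgt(b2w([PV[0],PV[1],z])+r*u,-BZ,t)
E
python3 - <<'E'
from h import *
print(ctrl.get_obs()['joint_pos'])
q,Rm=lev(.05,.25)
q0=q.copy(); q0[2]=.45
rows([(q0,Rm,12)],0.085)
E
```

```text
[ -28.81914477   42.30548259   50.59624899  -23.27454445 -115.02466525
   33.87368347]
seg: dist 0.457 ang 27.9
0.0181,0.007,0.0328,0.24,2.32,-0.02,0.085,
0.0167,0.0072,0.0335,0.24,2.32,-0.02,0.085,
0.0153,0.0073,0.0341,0.24,2.32,-0.02,0.085,
0.014,0.0075,0.0347,0.24,2.32,-0.02,0.085,
0.0125,0.0076,0.0352,0.24,2.32,-0.02,0.085,
0.0111,0.0078,0.0356,0.24,2.32,-0.02,0.085,
0.0097,0.0079,0.036,0.24,2.32,-0.02,0.085,
0.0082,0.0081,0.0363,0.24,2.32,-0.02,0.085,
0.0067,0.0082,0.0366,0.24,2.32,-0.02,0.085,
0.0052,0.0084,0.0368,0.24,2.32,-0.02,0.085,
0.0037,0.0086,0.037,0.24,2.32,-0.02,0.085,
0.0022,0.0087,0.037,0.24,2.32,-0.02,0.085
```

```bash
python3 -m inch '[0.018,0.007,0.033,0.2,2.3,0,0.085,
0.017,0.007,0.033,0.2,2.3,0,0.085,
0.015,0.007,0.034,0.2,2.3,0,0.085,
0.014,0.007,0.035,0.2,2.3,0,0.085,
0.012,0.008,0.035,0.2,2.3,0,0.085,
0.011,0.008,0.036,0.2,2.3,0,0.085,
0.010,0.008,0.036,0.2,2.3,0,0.085,
0.008,0.008,0.036,0.2,2.3,0,0.085,
0.007,0.008,0.037,0.2,2.3,0,0.085,
0.005,0.008,0.037,0.2,2.3,0,0.085,
0.004,0.009,0.037,0.2,2.3,0,0.085,
0.002,0.009,0.037,0.2,2.3,0,0.085]';  python3 - <<'E'
from h import *
s=save('wrist','w4.png'); p,Rc=pose()
M=s['hand_eye'];c=cloud(s); W=(c@M[:3,:3].T+M[:3,3])@Rc.T+p
np.save('W4.npy',W)
d=W-b2w([0,0,0]); bx,by,z=d@BX,d@BY,W[...,2]
m=(s['color'].max(2)<45)&(z>.07)&(z<.095)&(abs(bx)<.14)&(abs(by)<.12)
print(m.sum()); v,u=np.where(m); print(u.min(),u.max(),v.min(),v.max())
r=cv2.minAreaRect(np.stack([bx[m],by[m]],1).astype(np.float32)); print(r,np.median(z[m]))
print(ctrl.get_obs()['joint_pos'])
q,Rm=lev(.05,.16)
rows([(q,Rm,6)],0.085)
E
```

```text
clock: 14.1
tool_pos: [0.4806, -0.0514, 0.4589]
orientation: [-135.5, 88.4, -35.9]
force: [0.3, 0.7, -0.4]
opening: 0.0852
913
276 290 138 205
((-0.019840272143483162, 0.05564211681485176), (0.07348982989788055, 0.01529862079769373), 88.1074447631836) 0.08384616081674662
[ 18.22580361  -0.50810572 -18.88632779   1.4578572  -70.63108134
  -9.15466372]
seg: dist 0.141 ang 1.8
0.0234,-0.0009,-0.0018,0.1,-0.2,0.2,0.085,
0.0234,-0.0009,-0.0019,0.1,-0.2,0.2,0.085,
0.0234,-0.001,-0.002,0.1,-0.2,0.2,0.085,
0.0234,-0.0011,-0.0021,0.1,-0.2,0.2,0.085,
0.0234,-0.0012,-0.0022,0.1,-0.2,0.2,0.085,
0.0233,-0.0013,-0.0022,0.1,-0.2,0.2,0.085
```

View pics/w4.png

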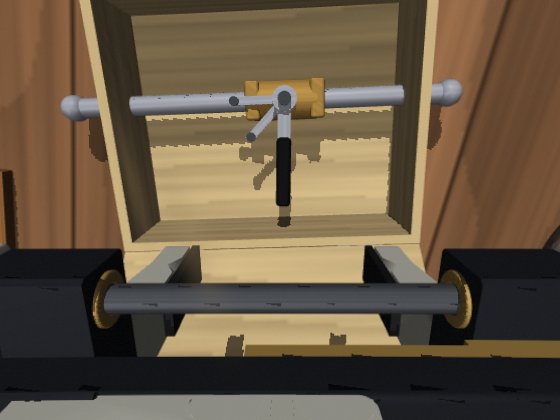

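The wrist view shows the grip from (283,138) to (283,205), with the pivot at (284,97) and the half-open stud at (250,136). I'll go down onto it.

```bash
python3 -m inch '[0.023,-0.001,-0.002,0.1,-0.2,0.2,0.085,0.023,-0.001,-0.002,0.1,-0.2,0.2,0.085,0.023,-0.001,-0.002,0.1,-0.2,0.2,0.085,0.023,-0.001,-0.002,0.1,-0.2,0.2,0.085,0.023,-0.001,-0.002,0.1,-0.2,0.2,0.085,0.023,-0.001,-0.002,0.1,-0.2,0.2,0.085]';  python3 - <<'E'
from h import *
save('wrist','w5.png')
q,Rm=lev(.05,.076,.083)
rows([(q,Rm,4)],0.085)
E
```

```text
clock: 14.9
tool_pos: [0.4899, -0.0582, 0.3282]
orientation: [-86.3, 88.9, 13.1]
force: [-0.1, -0.1, 1.1]
opening: 0.0846
seg: dist 0.090 ang 1.0
0.0225,0.0004,-0.0014,0.11,0.03,0.22,0.085,
0.0226,0.0003,-0.0013,0.11,0.03,0.22,0.085,
0.0226,0.0003,-0.0013,0.11,0.03,0.22,0.085,
0.0226,0.0002,-0.0013,0.11,0.03,0.22,0.085
```

View pics/w5.png

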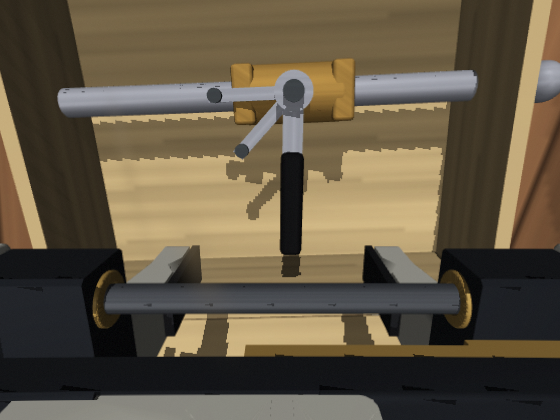

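```bash
python3 -m inch '[0.0225,0.001,-0.001,0,0,0.2,0.085,0.0225,0.001,-0.001,0,0,0.2,0.085,0.0225,0.001,-0.001,0,0,0.2,0.085,0.0225,0.001,-0.001,0,0,0.2,0.085,0,0,0,0,0,0,0.01,0,0,0,0,0,0,0.01,0,0,0,0,0,0,0.01,0,0,0,0,0,0,0.01]';  python3 - <<'E'
from h import *
save('wrist','w6.png')
E
```

```text
clock: 15.95
tool_pos: [0.4905, -0.0612, 0.2428]
orientation: [-85.4, 89.1, 14.2]
force: [-0.2, -0.1, 0.5]
opening: 0.0502
```

View pics/w6.png

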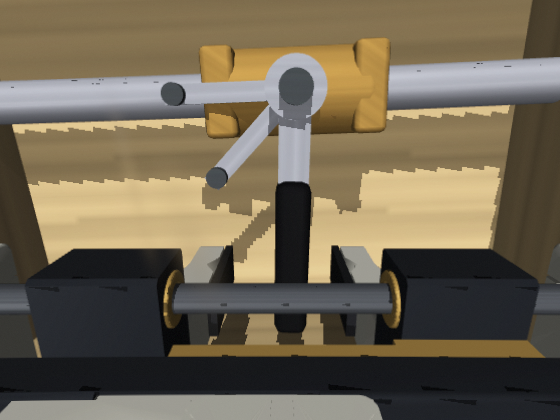

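The grip lies between the jaws at column 291, slightly right of centre. I'll nudge over, lower a little and finish closing.

```bash
python3 -m inch '[0.007,0.004,0,0,0,0,0.045,0,0,0,0,0,0,0.01,0,0,0,0,0,0,0.01,0,0,0,0,0,0,0.01,0,0,0,0,0,0,0.01,0,0,0,0,0,0,0.01,0,0,0,0,0,0,0.01]';  python3 - <<'E'
from h import *
p,Rc=pose(); g=p+.159*Rc[:,0]; d=g-b2w([0,0,0]); gx,gy=d@BX,d@BY
a0=np.arctan2(gx-PV[0],gy-PV[1]); r=np.hypot(gx-PV[0],gy-PV[1])
t=Rc[:,1]*np.sign(Rc[:,1]@BX); at=np.arctan2(-(t@BY),t@BX)
print(gx,gy,g[2],'a',a0,'r',r,'jaw angle',at)
N=9;w=[]
for i in range(1,N+1):
    a=a0+(.80-a0)*i/N; q,Rm=lev(a,g[2],r); aj=at+(.80-a0)*i/N
    w.append((q,lev(aj,0.1)[1],1))
rows(w,.01)
E
```

```text
clock: 16.88
tool_pos: [0.4863, -0.062, 0.2355]
orientation: [-85.0, 89.1, 14.6]
force: [-0.5, 0.4, -0.0]
opening: 0.016
-0.01779132558497453 0.06159418917280292 0.07647190584021327 a 0.043453603323564606 r 0.08537477948763648 jaw angle 0.03929496136596488
seg: dist 0.010 ang 4.9
0.0001,-0.0096,-0.0001,4.82,0.12,0.89,0.01
seg: dist 0.007 ang 4.8
0,-0.0072,-0.0003,4.82,0,0,0.01
seg: dist 0.007 ang 4.8
0,-0.0072,-0.0003,4.82,0,0,0.01
seg: dist 0.007 ang 4.8
0,-0.0072,-0.0003,4.82,0,0,0.01
seg: dist 0.007 ang 4.8
0,-0.0072,-0.0003,4.82,0,0,0.01
seg: dist 0.007 ang 4.8
0,-0.0072,-0.0003,4.82,0,0,0.01
seg: dist 0.007 ang 4.8
0,-0.0072,-0.0003,4.82,0,0,0.01
seg: dist 0.007 ang 4.8
0,-0.0072,-0.0003,4.82,0,0,0.01
seg: dist 0.007 ang 4.8
0,-0.0072,-0.0003,4.82,0,0,0.01
```

```bash
python3 -m inch '[0,-0.008,0,4.8,0,0.5,0.01,0,-0.0072,-0.0003,4.8,0,0,0.01,0,-0.0072,-0.0003,4.8,0,0,0.01,0,-0.0072,-0.0003,4.8,0,0,0.01,0,-0.0072,-0.0003,4.8,0,0,0.01]';  cat > l.py <<'E'
from h import *
import sys
p,Rc=pose(); g=p+.159*Rc[:,0]; d=g-b2w([0,0,0]); gx,gy=d@BX,d@BY
a0=np.arctan2(gx-PV[0],gy-PV[1]); r=np.hypot(gx-PV[0],gy-PV[1])
t=Rc[:,1]*np.sign(Rc[:,1]@BX); at=np.arctan2(-(t@BY),t@BX)
print(gx,gy,g[2],'a',a0,'r',r,'jaw angle',at)
N=int(sys.argv[1]);w=[]
for i in range(1,N+1):
    a=a0+(.80-a0)*i/N; q,Rm=lev(a,.0765,.0854); aj=at+(.80-at)*i/N
    w.append((q,lev(aj,0.1)[1],1))
rows(w,.01)
E
python3 l.py 5
```

```text
clock: 17.5
tool_pos: [0.5231, -0.0634, 0.2355]
orientation: [-56.6, 89.7, 18.4]
force: [-0.6, -0.7, 1.1]
opening: 0.0157
0.016272344052834425 0.05260837989559427 0.0764950536343871 a 0.45963641466956684 r 0.08514528065333998 jaw angle 0.46750907587861634
seg: dist 0.007 ang 3.8
0,-0.0065,0.0006,3.81,0.18,0.25,0.01
seg: dist 0.006 ang 3.8
0,-0.0058,-0.0002,3.81,0,0,0.01
seg: dist 0.006 ang 3.8
0,-0.0058,-0.0002,3.81,0,0,0.01
seg: dist 0.006 ang 3.8
0,-0.0058,-0.0002,3.81,0,0,0.01
seg: dist 0.006 ang 3.8
0,-0.0058,-0.0002,3.81,0,0,0.01
```

```bash
python3 -m inch '[0,-0.0062,0,3.8,0.2,0.2,0.01,0,-0.0058,-0.0002,3.8,0,0,0.01,0,-0.0058,-0.0002,3.8,0,0,0.01,0,-0.0058,-0.0002,3.8,0,0,0.01,0,-0.0058,-0.0002,3.8,0,0,0.01,0,0,0,0,0,0,0.01]'; python3 l.py 1; python3 -c "
from h import *
save('wrist','w7.png')"
```

```text
clock: 18.25
tool_pos: [0.5506, -0.0755, 0.2355]
orientation: [-108.4, 89.9, -52.9]
force: [0.5, -1.2, -0.7]
opening: 0.0161
0.04001343769010928 0.034911799739700426 0.07645283702904673 a 0.8095485740120851 r 0.08496614670079904 jaw angle 0.8081107199159052
seg: dist 0.001 ang 0.5
-0,0.0007,0.0004,-0.46,-0.02,0.05,0.01
```

View pics/w7.png

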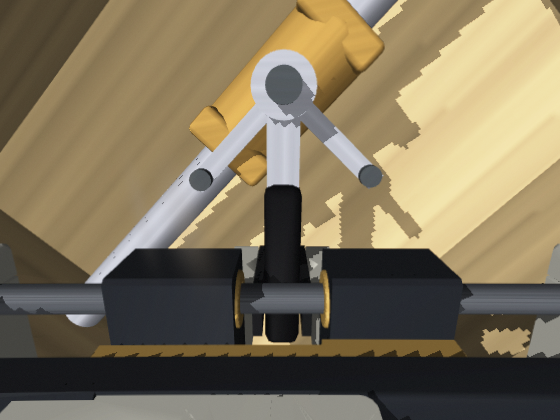

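The lever covers the middle spoke. The shut and open studs sit evenly either side, at (370,176) and (201,180). I'll release and lift straight out.

```bash
python3 -m inch '[0,0,0,0,0,0,0.04,0,0,0,0,0,0,0.04,0,0,0,0,0,0,0.04,0,0,0,0,0,0,0.04,-0.02,0,0,0,0,0,0.04,-0.04,0,0,0,0,0,0.04,-0.05,0,0,0,0,0,0.04,-0.05,0,0,0,0,0,0.04,-0.05,0,0,0,0,0,0.04,-0.03,0,0,0,0,0,0.04,0,0,0,0,0,0,0.04]'; python3 - <<'E'
from h import *
s=save('wrist','w8.png'); p,Rc=pose()
M=s['hand_eye'];c=cloud(s); W=(c@M[:3,:3].T+M[:3,3])@Rc.T+p
d=W-b2w([0,0,0]); bx,by,z=d@BX,d@BY,W[...,2]
m=(s['color'].max(2)<45)&(z>.07)&(z<.095)&(abs(bx)<.14)&(abs(by)<.12)
r=cv2.minAreaRect(np.stack([bx[m],by[m]],1).astype(np.float32)); print(m.sum(),r)
save('side','s8.png');save('top','t8.png')
E
```

```text
clock: 19.68
tool_pos: [0.5494, -0.0749, 0.4828]
orientation: [153.6, 89.9, -150.6]
force: [0.0, 0.0, -1.2]
opening: 0.04
783 ((0.032243188470602036, 0.0299052856862545), (0.07419675588607788, 0.01505855843424797), 44.189666748046875)
```

View pics/w8.png

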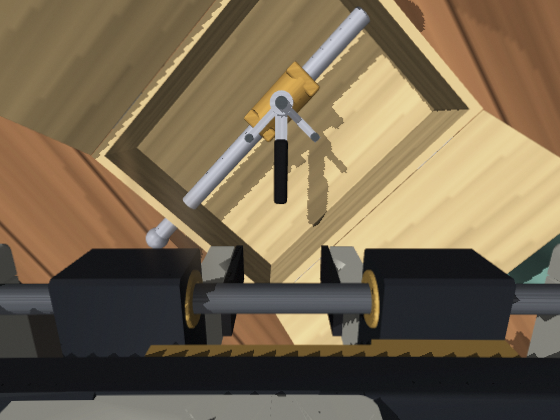

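View pics/s8.png

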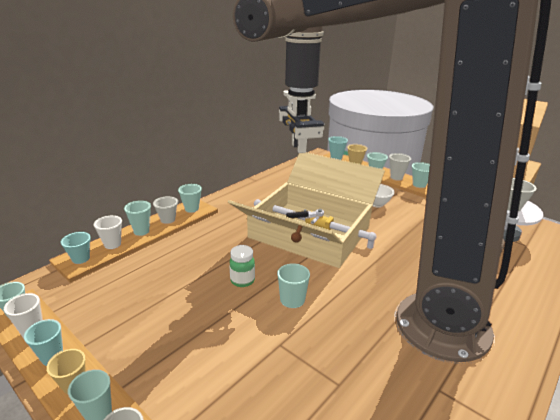

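View pics/t8.png

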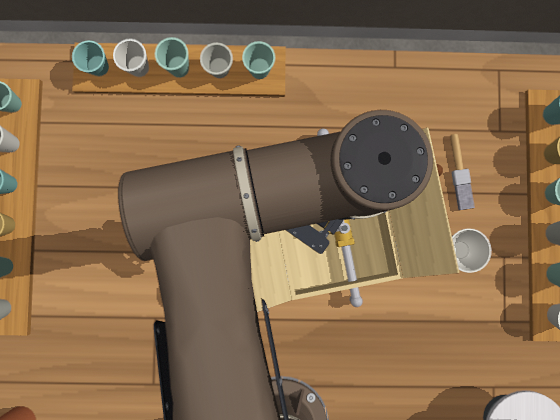

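The views agree: the lever grip is at about 45°, both flaps are folded back, nothing has shifted, and the arm is clear.

```bash
python3 -c "
from h import *
print(ctrl.close_job())"
```

```text
the job is handed in; nothing more can be done
None
```

The air line is ready for spray glazing. Both flaps are folded back and the valve lever is at half open. I handed the job in at about 20 s of the 61 s allowed; handing in reports no verdict.

- **Flaps:** I lifted each one by its knob to about 118–120° and let go, and it fell open. In the last pictures both rest well past upright. I judged the right flap's final angle by eye and did not measure it.
- **Lever:** I gripped the lever and turned it over the middle stud. After release, its black grip measured about 44–46° in the wrist camera, against a target of 45° ± 7°.
- **Bystanders:** The cup, jar, bowl and brush look to be where they started in the last pictures. The cup and jar were hidden in the top view and checked from the side only. I did not measure any of them in millimetres.
- **Robot:** The gripper was lifted clear, with the reported tool force back near zero (1.2 N). The highest end-of-move reading was about 7 N.

None of the checks failed. Camera and model positions disagreed by up to about 5 mm.

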